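# Snap the biscuit box lid shut all round

### The job

The lid of the biscuit box is on, but the four blue sections of its rim still stand up. Press each of these sections down until all four have clicked shut and lie flush. Only press: do not pick up the box or shove it away, and leave the jar, the timer and the little bottle standing where they are.

Things in the scene. Friction and masses are not known exactly. Their poses are not given: they have to be found in the camera images.
- biscuit_box: loose biscuit box, 0.5 to 0.8 kg: clear tub 172 x 128 mm, lid 180 x 136 mm, 74 mm high when shut. Lid: fixed white middle panel (top at 67 mm), fixed white 28 mm corner blocks (top at 74 mm), between them four blue rim sections hinged on their inner edges. Origin: centre of the underside; x along the long side, z up. Turned up to 0.6 rad at the start.
- near_press (a point): where to press the blue rim section on the box's own -x end (short side of the box): middle of its ribbed patch, on the upper face, 20 mm outward of the hinge, 8 mm in from the outer edge (section 28 mm wide, 76 mm long). Height 74 mm when shut, about 81 mm when up.
- far_press (a point): where to press the blue rim section on the box's own +x end (short side): middle of its ribbed patch, on the upper face, 20 mm outward of the hinge, 8 mm in from the outer edge (section 28 mm wide, 76 mm long). Height 74 mm when shut, about 81 mm when up.
- left_press (a point): where to press the blue rim section on the box's own +y side (long side): middle of its ribbed patch, on the upper face, 20 mm outward of the hinge, 8 mm in from the outer edge (section 28 mm wide, 120 mm long). Height 74 mm when shut, about 81 mm when up.
- right_press (a point): where to press the blue rim section on the box's own -y side (long side): middle of its ribbed patch, on the upper face, 20 mm outward of the hinge, 8 mm in from the outer edge (section 28 mm wide, 120 mm long). Height 74 mm when shut, about 81 mm when up.
- near (a joint): hinge of the blue section on the box's own -x end (short side of the box), rad: 0 = standing up (outer edge about 10 mm too high), 0.36 = flush. Snap-fit: pressing on the ribs takes 4 to 7 N, then past about 0.25 it clicks shut and stays by itself, resting at 0.33 to 0.36; released earlier it springs up again. Hard stop at the flush end.
- far (a joint): hinge of the blue section on the box's own +x end (short side), rad: 0 = standing up (outer edge about 10 mm too high), 0.36 = flush. Snap-fit: pressing on the ribs takes 4 to 7 N, then past about 0.25 it clicks shut and stays by itself, resting at 0.33 to 0.36; released earlier it springs up again. Hard stop at the flush end.
- left (a joint): hinge of the blue section on the box's own +y side (long side), rad: 0 = standing up (outer edge about 10 mm too high), 0.36 = flush. Snap-fit: pressing on the ribs takes 4 to 7 N, then past about 0.25 it clicks shut and stays by itself, resting at 0.33 to 0.36; released earlier it springs up again. Hard stop at the flush end.
- right (a joint): hinge of the blue section on the box's own -y side (long side), rad: 0 = standing up (outer edge about 10 mm too high), 0.36 = flush. Snap-fit: pressing on the ribs takes 4 to 7 N, then past about 0.25 it clicks shut and stays by itself, resting at 0.33 to 0.36; released earlier it springs up again. Hard stop at the flush end.
- spice_jar: bystander: small glass spice jar with a steel-grey lid and green contents, 47 mm diameter, 69 mm high, standing loose near the box; origin at the centre of its underside. Leave it alone.
- timer: bystander: round wind-up kitchen timer, cream base and red dial, 63 mm diameter, 49 mm high, standing loose near the box; origin at the centre of its underside. Leave it alone.
- flavour_bottle: bystander: small white plastic bottle with a brown band, 41 mm diameter, 84 mm high, standing loose near the box; origin at the centre of its underside. Leave it alone.

How it is judged:
By the outcome, as a careful person would: the job done as asked, in the order asked, and still so for the second after the job is handed in, with the robot touching nothing.
It also fails if it takes over 48 s, if anything falls off the work surface, if the arm or the gripper's body presses on something with over 40 N, if the wrist force passes 120 N, or if a joint passes its speed limit or range.

### The arm

A 6-joint arm with a two-finger parallel gripper is mounted at the origin on a cart in front of the work surface, level with it; the furniture and walls round the work are solid. World frame = base frame: x ahead of the robot, y to its left, z up, the work surface at z = 0. Lengths are in m, angles in rad, forces in N, time in s.
With the tool pointing down it reaches from about 0.375 to 0.9 m from the base axis. Payload 3.1 kg.
Tool frame: the origin (TCP) lies at the very end of the fingers, on their centre line; the grasp point (between the pads) lies 19 mm behind it; z points along the fingers, y is the line along which they close (so a half turn about z gives the same grasp; the last joint's range is limited). The gripper opens to 87 mm and grips with 3 to 60 N. Pads are 19 mm wide; open, the fingers measure 117 mm over their backs; the gripper's body (75 mm by 190 mm) begins 51 mm behind the grasp point.
Start: joints at [1.151, 0.527, 1.433, -0, 1.181, -0.178], TCP at [0.15, 0.607, 0.186] pointing down, gripper open.
Joint ranges: [-3.08, 3.08], [-0.75, 2.2], [0.22, 2.44], [-1.43, 4.57], [0, 2.65], [-2.85, 2.85]. Speed limits (rad/s): [2.79, 2.79, 3.14, 3.14, 3.14, 3.14].

### API

Orientations are given as a unit quaternion [x, y, z, w].
In Python, from rig import robot gives the robot as it stands. The module is installed in compiled form; this text tells all that it offers.
- The arm moves only by the tool servo_tool, never from a script. Its argument "rows" is one flat list of numbers, 5 for each row, row after row: the closure, from -1 (fully open) to 1 (shut), so that 0 is half open, then the shift along the tool's x, y, z in m, then the turn about the tool's z in degrees. A call has 1 to 5 rows; each row shifts and turns the commanded pose from where the row before left it, along the tool's axes as they then stand; what a row does not reach is not made up. A row lasts 1/12 s, in which the tool goes at most 41.7 mm and 7.16 degrees, less where a joint would pass 70% of its speed; a pose out of reach is approached as far as the arm can. A call with a gripper value outside its range is refused whole. The fingers move at their own pace and stop on an object; "newtons" is the grip in N (left out, the last holds). Time passes only in rows, so rows that do not move let the fingers close. It gives the time, the measured TCP pose, the force, the opening and the grip force at its end, in the units of the state.
- robot.get_obs(): the state, without advancing time (a new reading comes with each control period).
- robot.camera(name): name is "scene" or "top"; returns a dict with "pixels" (400x640x3 uint8, red, green, blue), "intrinsics" (3x3 intrinsics, pixels), "dist" ([k1, k2, p1, p2, k3] as OpenCV has them; the pictures are not rectified), "rvec" (rotation vector, rad) and "tvec" (3), from world to camera coordinates, as OpenCV has them. Camera axes: x right, y down, z forward; pixel columns grow to the right and rows downward; lengths in m; the calibration is good to about 2 mm. A picture is of the moment at which its call begins. There is no depth.
- robot.hand_in(): hands the job in; it is judged then, once.
Trained networks look in a picture, given as the dict that the camera call returned (one of the last four; its "shot" number tells which), for a name from the list of things; names that differ only in an ending like _2 or _b are one class to them, and where a whole thing is asked for, a point or a joint stands for the part that bears it (a point fixed in the world has none). Each returns a list of dicts, best first, with "score" (0 to 1); they miss things now and then, are a little off and sometimes report something else, mostly with a low value. They report only what shows in the picture. A call takes as long as a camera call.
- robot.spot_in(picture, query): "at" ([x, y, z] in m, in world coordinates, good to about 4 mm: the middle of the surface that is visible of it).
- robot.outline_of(picture, query): "region" (400x640 bool, what is visible of it).
- robot.place_of(picture, query): "at" ([x, y, z] in m, in world coordinates, good to about 4 mm: a listed point, or the origin of a listed thing).
The state is a dict: "time": time; "q": joint angles; "joint_velocities": joint speeds; "joint_torque": joint torques, N m; "position": TCP position; "tool_rot": TCP orientation; "ft_force": force on the tool from outside, world axes, zero at the start; "moment": the same for the moment, N m; "grip_width": finger opening in m; "grip_force": force on a finger pad.
Only numpy, scipy, OpenCV 4.12 (cv2) and the standard library are available. Lean on these libraries where they do the work, as an engineer would, in place of code of your own. Each camera call takes 0.05 s, during which the arm holds its last target. There are 200 camera calls.

## Working session

There is one attempt and no reset: what is moved stays moved. The work goes in short steps, Python scripts to look and compute and a tool call to move; the robot and the scene stay as the last step left them, time stands still between calls to the robot, and variables do not carry over. Pictures are saved under pics/ and viewed, at most 10 in all, crops included, and the job is handed in when it is done.

Besides the shell and the picture viewer there is one more tool, called after "Request:" by a JSON object that holds its "fn" and its "kwargs". servo_tool: Moves the arm, as the interface text tells. Its arguments: {"type":"object","properties":{"rows":{"type":"array","items":{"type":"number"}},"newtons":{"type":"number"}},"required":["rows"]}

```bash
mkdir -p pics; python3 - <<'E'
from rig import robot
import cv2,numpy as np
o=robot.get_obs();print(o['time'],o['position'],o['tool_rot'],o['grip_width'],o['ft_force'])
P={c:robot.camera(c) for c in('scene','top')}
for c,p in P.items():
    cv2.imwrite(f'pics/{c}0.png',p['pixels'][:,:,::-1])
    for n in['biscuit_box','near_press','far_press','left_press','right_press','spice_jar','timer','flavour_bottle']:
        print(c,n,[(np.round(d['at'],3).tolist(),round(d['score'],2)) for d in robot.place_of(p,n)[:2]])
E
```

```text
0.0 [0.1493074  0.60607449 0.18538836] [ 1.20615911e-01  9.92698674e-01 -1.02730762e-03 -2.99465399e-04] 0.08738974803368584 [ 0.09326603 -0.53483238  0.155031  ]
scene biscuit_box [([0.515, -0.098, 0.005], 0.7)]
scene near_press [([0.434, -0.1, 0.077], 0.93)]
scene far_press [([0.592, -0.104, 0.085], 0.81)]
scene left_press [([0.521, -0.046, 0.081], 0.86)]
scene right_press [([0.516, -0.156, 0.082], 0.84)]
scene spice_jar [([0.696, -0.12, -0.0], 0.94)]
scene timer [([0.575, 0.071, 0.002], 0.72), ([0.519, -0.046, 0.085], 0.26)]
scene flavour_bottle [([0.519, -0.25, 0.0], 0.8)]
top biscuit_box [([0.515, -0.095, 0.001], 0.76)]
top near_press [([0.435, -0.097, 0.081], 0.92)]
top far_press [([0.598, -0.098, 0.08], 0.9)]
top left_press [([0.519, -0.041, 0.079], 0.8)]
top right_press [([0.516, -0.156, 0.077], 0.62)]
top spice_jar [([0.696, -0.12, -0.005], 0.81)]
top timer [([0.575, 0.071, 0.002], 0.61)]
top flavour_bottle [([0.523, -0.257, -0.003], 0.73)]
```

View pics/top0.png

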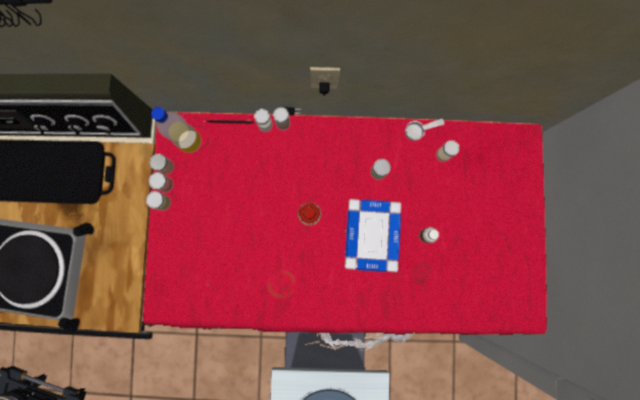

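View pics/scene0.png

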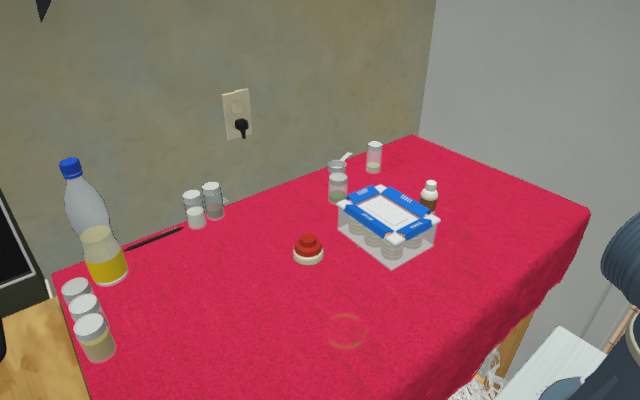

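The top picture shows the box's lid around pixel (373,235), almost square to the world axes. The jar is at (381,168), the timer at (309,214) and the bottle at (430,235). The network points agree with the given lid size: near/far are 161 mm apart (164 expected) and left/right 113 mm (120 expected). That puts the centre near (0.515,-0.099) with yaw about -0.03. I'll close the fingers, square the tool and approach.

Request:
{"fn": "servo_tool", "kwargs": {"rows": [1, 0, 0, 0, -7, 1, 0, 0, 0, -6, 1, -0.02, -0.034, 0, 0, 1, -0.02, -0.034, 0, 0, 1, -0.02, -0.034, 0, 0], "newtons": 10}}

```text
time: 1.32
position: [0.2082, 0.503, 0.1862]
tool_rot: [0.006, 1.0, 0.0, 0.0]
ft_force: [1.3, 0.7, 0.6]
grip_width: 0.0614
grip_force: 0.0
```

Request:
{"fn": "servo_tool", "kwargs": {"rows": [1, -0.02, -0.035, 0, 0, 1, -0.02, -0.035, 0, 0, 1, -0.02, -0.035, 0, 0, 1, -0.02, -0.035, 0, 0, 1, -0.02, -0.035, 0, 0]}}

```text
time: 1.73
position: [0.3062, 0.3259, 0.1867]
tool_rot: [0.007, 1.0, 0.0, 0.0]
ft_force: [1.5, -0.3, 0.6]
grip_width: 0.0286
grip_force: 0.0
```

Request:
{"fn": "servo_tool", "kwargs": {"rows": [1, -0.02, -0.035, 0, 0, 1, -0.02, -0.035, 0, 0, 1, -0.02, -0.035, 0, 0, 1, -0.02, -0.035, 0, 0, 1, -0.02, -0.035, 0, 0]}}

```text
time: 2.15
position: [0.4037, 0.1491, 0.1867]
tool_rot: [0.008, 1.0, 0.0, 0.001]
ft_force: [0.4, 0.7, -0.1]
grip_width: 0.0017
grip_force: 0.0
```

Request:
{"fn": "servo_tool", "kwargs": {"rows": [1, -0.021, -0.035, 0, 0, 1, -0.021, -0.035, 0, 0, 1, -0.021, -0.035, 0, 0, 1, -0.021, -0.035, 0, 0, 1, -0.02, -0.034, 0, 0]}}

```text
time: 2.57
position: [0.5053, -0.0268, 0.1866]
tool_rot: [0.008, 1.0, -0.0, 0.0]
ft_force: [0.3, 0.0, -0.9]
grip_width: 0.0003
grip_force: 0.0
```

Request:
{"fn": "servo_tool", "kwargs": {"rows": [1, -0.01, -0.015, 0.02, 0, 1, 0, 0, 0.03, 0, 1, 0, 0, 0.03, 0, 1, 0, 0, 0.01, 0, 1, 0, 0, 0, 0]}}

```text
time: 2.98
position: [0.5118, -0.0392, 0.094]
tool_rot: [0.008, 1.0, 0.001, -0.003]
ft_force: [-0.3, 0.1, -0.1]
grip_width: 0.0004
grip_force: 0.0
```

```bash
python3 - <<'E'
from rig import robot
import cv2,numpy as np
p=robot.camera('scene');q=robot.camera('top')
a=p['pixels'][150:290,290:480,::-1];b=q['pixels'][160:300,290:480,::-1]
cv2.imwrite('pics/h1.png',cv2.resize(np.hstack([a,b]),None,fx=2.1,fy=2.1,interpolation=2))
print(robot.get_obs()['position'])
E
```

```text
[ 0.51446104 -0.03955957  0.09689868]
```

View pics/h1.png

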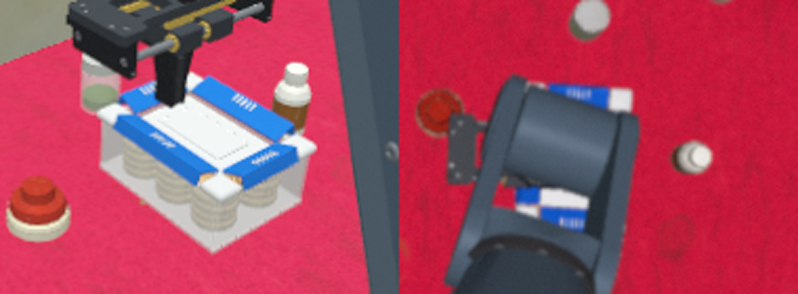

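The left half of this picture (scene) shows the finger tip at about crop (172,103), and the left section's ribs at (162,138). I'll check by projection that this offset fits the height alone.

```bash
python3 - <<'E'
from rig import robot
import cv2,numpy as np
p=robot.camera('scene')
pos=robot.get_obs()['position'];print(pos)
pts=np.array([pos,[.519,-.0425,.081],[.4345,-.0985,.081],[.595,-.101,.081],[.516,-.156,.081]])
u=cv2.projectPoints(pts,p['rvec'],p['tvec'],p['intrinsics'],np.array(p['dist']))[0][:,0]
print(np.round((u-[290,150])*2.1,1))
im=p['pixels'][150:250,320:440,::-1].copy()
big=cv2.resize(im,None,fx=6,fy=6,interpolation=2)
for x in (u-[320,150])*6: cv2.drawMarker(big,tuple(int(v) for v in x),(0,255,255),0,14,2)
cv2.imwrite('pics/h2.png',big)
E
```

```text
[ 0.51512902 -0.03969974  0.09760562]
[[165.  124.9]
 [163.  136.3]
 [268.6 154.8]
 [151.7  84.8]
 [242.6  98.3]]
```

View pics/h2.png

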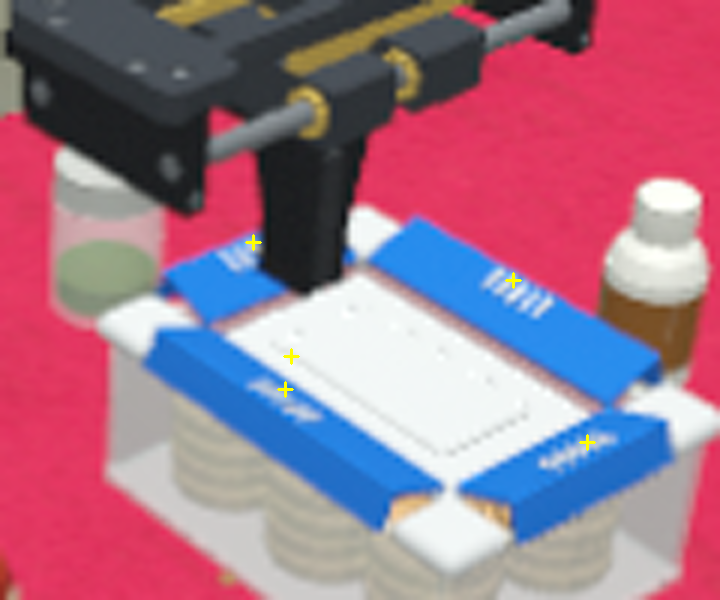

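In this zoom the finger tip shows near (300,285), but the reported TCP projects to (291,356), which doesn't fit. I'll check the gripper body in the top view before pressing.

```bash
python3 - <<'E'
from rig import robot
import cv2,numpy as np
pos=np.array(robot.get_obs()['position']);print(pos)
out=[]
for c,(x0,y0) in {'scene':(310,130),'top':(300,180)}.items():
    p=robot.camera(c)
    im=cv2.resize(p['pixels'][y0:y0+110,x0:x0+130,::-1],None,fx=3,fy=3,interpolation=2)
    for dz,col in((0,(0,255,255)),(.035,(0,255,0))):
        q=pos+[0,0,dz]
        pts=np.array([q]+[q+[sx*.0375,sy*.095,.07] for sx,sy in((1,1),(1,-1),(-1,-1),(-1,1))])
        u=cv2.projectPoints(pts,p['rvec'],p['tvec'],p['intrinsics'],np.array(p['dist']))[0][:,0]
        v=((u-[x0,y0])*3).astype(int)
        cv2.drawMarker(im,tuple(map(int,v[0])),col,0,12,2);cv2.polylines(im,[v[1:]],True,col,1)
    out.append(im)
cv2.imwrite('pics/h3.png',np.hstack(out))
E
```

```text
[ 0.51512902 -0.03969974  0.09760562]
```

View pics/h3.png

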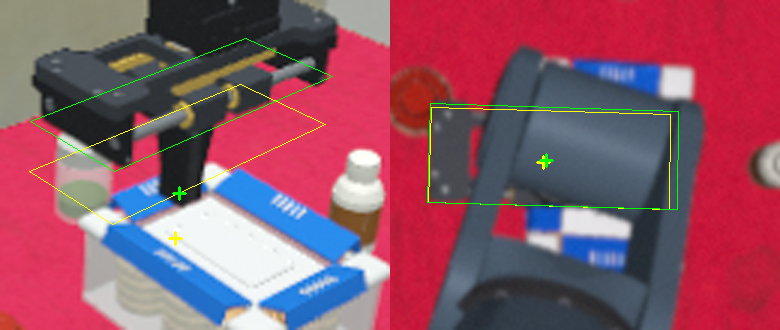

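In the top view the gripper body matches the reported x and y. In the scene view everything sits about 35 mm higher than reported, which is the green overlay. So x and y are good and the reported z looks doubtful. I'll go down in small steps and use the force to find contact.

Request:
{"fn": "servo_tool", "kwargs": {"rows": [1, 0, 0, 0.004, 0, 1, 0, 0, 0.004, 0, 1, 0, 0, 0.003, 0, 1, 0, 0, 0, 0]}}

```text
time: 3.57
position: [0.5136, -0.0395, 0.0849]
tool_rot: [0.007, 1.0, 0.0, -0.0]
ft_force: [-0.5, 0.2, -0.6]
grip_width: 0.0003
grip_force: 0.0
```

Request:
{"fn": "servo_tool", "kwargs": {"rows": [1, 0, 0, 0.003, 0, 1, 0, 0, 0.002, 0, 1, 0, 0, 0, 0]}}

```text
time: 3.82
position: [0.5137, -0.0396, 0.0799]
tool_rot: [0.008, 1.0, 0.0, -0.0]
ft_force: [-0.4, -0.2, 0.2]
grip_width: 0.0006
grip_force: 0.0
```

No contact at a reported 0.080, so the tip really is higher than reported. I'll continue down.

Request:
{"fn": "servo_tool", "kwargs": {"rows": [1, 0, 0, 0.004, 0, 1, 0, 0, 0.004, 0, 1, 0, 0, 0.004, 0, 1, 0, 0, 0, 0]}}

```text
time: 4.15
position: [0.5133, -0.0395, 0.0674]
tool_rot: [0.008, 1.0, 0.0, -0.001]
ft_force: [0.6, 1.1, 0.0]
grip_width: 0.0005
grip_force: 0.0
```

Request:
{"fn": "servo_tool", "kwargs": {"rows": [1, 0, 0, 0.003, 0, 1, 0, 0, 0.003, 0, 1, 0, 0, 0, 0]}}

```text
time: 4.4
position: [0.5137, -0.0396, 0.0618]
tool_rot: [0.007, 1.0, 0.0, -0.0]
ft_force: [-0.4, 0.5, -0.7]
grip_width: 0.0004
grip_force: 0.0
```

Request:
{"fn": "servo_tool", "kwargs": {"rows": [1, 0, 0, 0.003, 0, 1, 0, 0, 0.002, 0, 1, 0, 0, 0, 0]}}

```text
time: 4.65
position: [0.5138, -0.0396, 0.057]
tool_rot: [0.007, 1.0, 0.0, -0.0]
ft_force: [0.0, 0.2, -0.2]
grip_width: 0.0004
grip_force: 0.0
```

Request:
{"fn": "servo_tool", "kwargs": {"rows": [1, 0, 0, 0.003, 0, 1, 0, 0, 0.002, 0, 1, 0, 0, 0, 0]}}

```text
time: 4.9
position: [0.5137, -0.0396, 0.0519]
tool_rot: [0.007, 1.0, 0.0, -0.0]
ft_force: [0.5, -0.3, -1.0]
grip_width: 0.0005
grip_force: 0.0
```

Request:
{"fn": "servo_tool", "kwargs": {"rows": [1, 0, 0, 0.002, 0, 1, 0, 0, 0.002, 0, 1, 0, 0, 0, 0]}}

```text
time: 5.15
position: [0.5138, -0.0396, 0.048]
tool_rot: [0.007, 1.0, 0.0, -0.0]
ft_force: [0.8, -0.6, 0.5]
grip_width: 0.0009
grip_force: 0.0
```

```bash
python3 - <<'E'
from rig import robot
import cv2,numpy as np
p=robot.camera('scene')
pos=robot.get_obs()['position'];print(pos,robot.get_obs()['ft_force'])
cv2.imwrite('pics/h4.png',cv2.resize(p['pixels'][150:250,320:440,::-1],None,fx=5,fy=5,interpolation=2))
E
```

```text
[ 0.51383589 -0.03964779  0.04814123] [-1.07375122  0.14564613 -0.52141052]
```

View pics/h4.png

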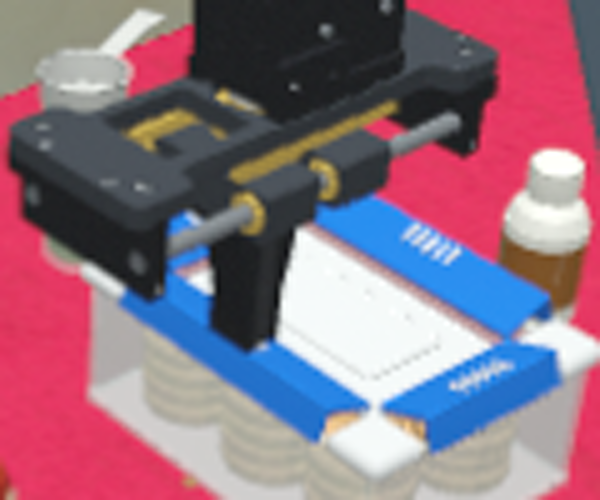

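The tip now stands just above the left section, at crop (245,340), and the xy position is right. Next I press.

Request:
{"fn": "servo_tool", "kwargs": {"rows": [1, 0, 0, 0.002, 0, 1, 0, 0, 0.002, 0, 1, 0, 0, 0, 0]}}

```text
time: 5.45
position: [0.5142, -0.0389, 0.0446]
tool_rot: [0.008, 1.0, 0.001, 0.0]
ft_force: [0.5, 2.4, 1.6]
grip_width: 0.0005
grip_force: 1.4
```

Request:
{"fn": "servo_tool", "kwargs": {"rows": [1, 0, 0, 0.002, 0, 1, 0, 0, 0.001, 0, 1, 0, 0, 0, 0]}}

```text
time: 5.7
position: [0.5142, -0.0385, 0.0417]
tool_rot: [0.008, 1.0, 0.001, 0.0]
ft_force: [0.1, 3.6, 5.7]
grip_width: 0.0009
grip_force: 2.6
```

Request:
{"fn": "servo_tool", "kwargs": {"rows": [1, 0, 0, 0.002, 0, 1, 0, 0, 0.001, 0, 1, 0, 0, 0, 0]}}

```text
time: 5.95
position: [0.5141, -0.0397, 0.0382]
tool_rot: [0.007, 1.0, -0.0, 0.0]
ft_force: [0.3, 1.8, 1.2]
grip_width: 0.0003
grip_force: 0.7
```

The force dropped, so it clicked. I'll press a little further to the stop.

Request:
{"fn": "servo_tool", "kwargs": {"rows": [1, 0, 0, 0.002, 0, 1, 0, 0, 0.001, 0, 1, 0, 0, 0, 0]}}

```text
time: 6.2
position: [0.5143, -0.0396, 0.0374]
tool_rot: [0.007, 1.0, -0.0, 0.0]
ft_force: [-3.6, 3.3, 19.7]
grip_width: 0.0006
grip_force: 9.8
```

Left is down on its stop, which is flush at a reported z of about 0.037. Now near, where I need dx -0.080 and dy -0.058.

Request:
{"fn": "servo_tool", "kwargs": {"rows": [1, 0, 0, -0.035, 0, 1, 0.027, -0.019, 0, 0, 1, 0.027, -0.019, 0, 0, 1, 0.026, -0.02, 0, 0, 1, 0, 0, 0.01, 0]}}

```text
time: 6.62
position: [0.4288, -0.0981, 0.061]
tool_rot: [0.009, 1.0, -0.0, -0.002]
ft_force: [0.2, 0.6, 0.6]
grip_width: 0.0004
grip_force: 0.0
```

Request:
{"fn": "servo_tool", "kwargs": {"rows": [1, 0, 0, 0.01, 0, 1, 0, 0, 0, 0, 1, 0, 0, 0, 0]}}

```text
time: 6.87
position: [0.4328, -0.0968, 0.05]
tool_rot: [0.008, 1.0, 0.0, -0.001]
ft_force: [-0.0, -0.1, -0.4]
grip_width: 0.0008
grip_force: 0.0
```

```bash
python3 - <<'E'
from rig import robot
import cv2,numpy as np
p=robot.camera('scene')
o=robot.get_obs();print(o['position'],o['ft_force'])
for n in['near_press','far_press','right_press','left_press']:
    print(n,[(np.round(d['at'],3).tolist(),round(d['score'],2)) for d in robot.place_of(p,n)[:1]])
cv2.imwrite('pics/h5.png',cv2.resize(p['pixels'][150:250,320:440,::-1],None,fx=5,fy=5,interpolation=2))
E
```

```text
[ 0.43325841 -0.09671114  0.05027341] [-0.39196753 -0.38465442  0.38756971]
near_press [([0.433, -0.097, 0.082], 0.66)]
far_press [([0.594, -0.103, 0.082], 0.78)]
right_press []
left_press [([0.521, -0.045, 0.073], 0.66)]
```

View pics/h5.png

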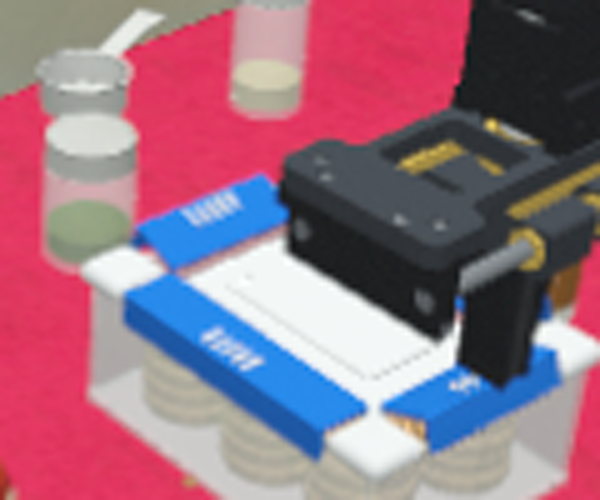

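Left now lies level with the corner blocks and the box hasn't moved. The tip is over near, at crop (500,375), right by the ribs. Now I press it.

Request:
{"fn": "servo_tool", "kwargs": {"rows": [1, 0, 0, 0.003, 0, 1, 0, 0, 0.003, 0, 1, 0, 0, 0.002, 0, 1, 0, 0, 0, 0]}}

```text
time: 7.45
position: [0.432, -0.0963, 0.0423]
tool_rot: [0.007, 1.0, 0.0, -0.001]
ft_force: [-1.3, -0.5, 2.7]
grip_width: 0.0007
grip_force: 1.2
```

Request:
{"fn": "servo_tool", "kwargs": {"rows": [1, 0, 0, 0.002, 0, 1, 0, 0, 0.002, 0, 1, 0, 0, 0, 0]}}

```text
time: 7.7
position: [0.4324, -0.0961, 0.0381]
tool_rot: [0.007, 1.0, 0.0, -0.001]
ft_force: [-2.8, -0.5, 3.9]
grip_width: 0.0005
grip_force: 1.9
```

Request:
{"fn": "servo_tool", "kwargs": {"rows": [1, 0, 0, 0.002, 0, 1, 0, 0, 0.001, 0, 1, 0, 0, 0, 0]}}

```text
time: 7.95
position: [0.4323, -0.0961, 0.0371]
tool_rot: [0.007, 1.0, 0.0, -0.0]
ft_force: [-6.3, 1.5, 27.0]
grip_width: 0.0009
grip_force: 13.1
```

Near is on its stop. Next is right, at (0.514,-0.156).

Request:
{"fn": "servo_tool", "kwargs": {"rows": [1, 0, 0, -0.035, 0, 1, -0.027, -0.02, 0, 0, 1, -0.027, -0.02, 0, 0, 1, -0.028, -0.019, 0, 0, 1, 0, 0, 0.01, 0]}}

```text
time: 8.37
position: [0.5249, -0.1635, 0.0629]
tool_rot: [0.008, 1.0, -0.005, 0.009]
ft_force: [1.0, -2.0, 0.3]
grip_width: 0.0003
grip_force: 0.0
```

Request:
{"fn": "servo_tool", "kwargs": {"rows": [1, 0, 0, 0.01, 0, 1, 0, 0, 0, 0, 1, 0, 0, 0, 0]}}

```text
time: 8.62
position: [0.512, -0.1551, 0.0489]
tool_rot: [0.007, 1.0, 0.001, -0.002]
ft_force: [-0.1, 0.3, 0.8]
grip_width: 0.0005
grip_force: 0.0
```

Request:
{"fn": "servo_tool", "kwargs": {"rows": [1, 0, 0, 0.003, 0, 1, 0, 0, 0.003, 0, 1, 0, 0, 0.002, 0, 1, 0, 0, 0, 0]}}

```text
time: 8.95
position: [0.5138, -0.1569, 0.0429]
tool_rot: [0.007, 1.0, -0.0, -0.0]
ft_force: [-0.6, 0.3, 1.6]
grip_width: 0.0003
grip_force: 0.8
```

Request:
{"fn": "servo_tool", "kwargs": {"rows": [1, 0, 0, 0.002, 0, 1, 0, 0, 0.002, 0, 1, 0, 0, 0, 0]}}

```text
time: 9.2
position: [0.5142, -0.1566, 0.0383]
tool_rot: [0.008, 1.0, 0.0, 0.0]
ft_force: [0.6, -1.4, 1.0]
grip_width: 0.0005
grip_force: 0.6
```

Clicked; I press to the stop. Then far, at (0.596,-0.100), needs dx +0.082 and dy +0.056.

Request:
{"fn": "servo_tool", "kwargs": {"rows": [1, 0, 0, 0.002, 0, 1, 0, 0, 0.001, 0, 1, 0, 0, 0, 0]}}

```text
time: 9.45
position: [0.5144, -0.1568, 0.0375]
tool_rot: [0.007, 1.0, -0.0, 0.0]
ft_force: [-4.0, 0.1, 18.2]
grip_width: 0.0005
grip_force: 9.2
```

Request:
{"fn": "servo_tool", "kwargs": {"rows": [1, 0, 0, -0.035, 0, 1, -0.027, 0.019, 0, 0, 1, -0.027, 0.019, 0, 0, 1, -0.027, 0.019, 0, 0, 1, 0, 0, 0.01, 0]}}

```text
time: 9.87
position: [0.6035, -0.0986, 0.0625]
tool_rot: [0.006, 1.0, -0.001, 0.006]
ft_force: [0.2, -1.1, 0.8]
grip_width: 0.0007
grip_force: 0.0
```

Request:
{"fn": "servo_tool", "kwargs": {"rows": [1, 0, 0, 0.01, 0, 1, 0, 0, 0, 0, 1, 0, 0, 0, 0]}}

```text
time: 10.12
position: [0.5938, -0.1006, 0.0488]
tool_rot: [0.008, 1.0, 0.001, -0.002]
ft_force: [0.2, -0.5, -0.6]
grip_width: 0.0005
grip_force: 0.0
```

Request:
{"fn": "servo_tool", "kwargs": {"rows": [1, 0, 0, 0.003, 0, 1, 0, 0, 0.003, 0, 1, 0, 0, 0.002, 0, 1, 0, 0, 0, 0]}}

```text
time: 10.45
position: [0.5969, -0.1015, 0.0434]
tool_rot: [0.008, 1.0, -0.0, 0.001]
ft_force: [0.3, 0.4, 3.6]
grip_width: 0.0001
grip_force: 1.8
```

Request:
{"fn": "servo_tool", "kwargs": {"rows": [1, 0, 0, 0.002, 0, 1, 0, 0, 0.002, 0, 1, 0, 0, 0, 0]}}

```text
time: 10.7
position: [0.5965, -0.1016, 0.0387]
tool_rot: [0.008, 1.0, -0.0, 0.001]
ft_force: [-0.9, 0.3, -0.1]
grip_width: 0.0004
grip_force: 0.0
```

Request:
{"fn": "servo_tool", "kwargs": {"rows": [1, 0, 0, 0.002, 0, 1, 0, 0, 0.001, 0, 1, 0, 0, 0, 0]}}

```text
time: 10.95
position: [0.5964, -0.1016, 0.0378]
tool_rot: [0.008, 1.0, -0.0, 0.001]
ft_force: [-2.1, 1.2, 15.3]
grip_width: 0.0003
grip_force: 7.5
```

All four are pressed. I lift straight up, move off to the left and look.

Request:
{"fn": "servo_tool", "kwargs": {"rows": [1, 0, 0, -0.03, 0, 1, 0, 0, -0.04, 0, 1, 0, 0, -0.04, 0, 1, 0, 0, -0.04, 0, 1, 0, 0.04, 0, 0]}}

```text
time: 11.37
position: [0.603, -0.069, 0.1937]
tool_rot: [0.011, 1.0, -0.005, 0.008]
ft_force: [2.7, 1.0, 1.5]
grip_width: 0.0011
grip_force: 0.0
```

Request:
{"fn": "servo_tool", "kwargs": {"rows": [1, 0.01, 0.04, 0, 0, 1, 0.01, 0.04, 0, 0, 1, 0.01, 0.04, 0, 0, 1, 0.01, 0.04, 0, 0, 1, 0.01, 0.04, 0, 0]}}

```text
time: 11.78
position: [0.5479, 0.1409, 0.1847]
tool_rot: [0.008, 1.0, -0.0, -0.001]
ft_force: [1.3, -0.0, 0.7]
grip_width: 0.0005
grip_force: 0.0
```

Request:
{"fn": "servo_tool", "kwargs": {"rows": [1, 0.01, 0.04, 0, 0, 1, 0.01, 0.04, 0, 0, 1, 0.01, 0.04, 0, 0, 1, 0, 0, 0, 0, 1, 0, 0, 0, 0]}}

```text
time: 12.2
position: [0.5197, 0.2616, 0.1846]
tool_rot: [0.005, 1.0, -0.001, -0.001]
ft_force: [-0.6, -0.3, -0.4]
grip_width: 0.0005
grip_force: 0.0
```

```bash
python3 - <<'E'
from rig import robot
import cv2,numpy as np
P={c:robot.camera(c) for c in('scene','top')}
o=robot.get_obs();print(o['time'],o['position'],o['ft_force'])
for c,p in P.items():
  for n in['near_press','far_press','right_press','left_press','spice_jar','timer','flavour_bottle']:
    print(c,n,[(np.round(d['at'],3).tolist(),round(d['score'],2)) for d in robot.place_of(p,n)[:1]])
a=P['scene']['pixels'][160:280,300:460,::-1]
cv2.imwrite('pics/h6.png',cv2.resize(a,None,fx=5,fy=5,interpolation=2))
E
```

```text
12.3 [0.52107998 0.25928241 0.18479974] [-0.26429876 -0.66514378 -0.37519308]
scene near_press [([0.433, -0.098, 0.073], 0.92)]
scene far_press [([0.596, -0.105, 0.075], 0.52)]
scene right_press [([0.516, -0.155, 0.075], 0.76)]
scene left_press [([0.522, -0.04, 0.077], 0.55)]
scene spice_jar [([0.697, -0.119, -0.001], 0.83)]
scene timer [([0.573, 0.071, 0.001], 0.74)]
scene flavour_bottle [([0.518, -0.253, -0.001], 0.79)]
top near_press [([0.522, -0.254, -0.004], 0.32)]
top far_press [([0.598, -0.101, 0.075], 0.56)]
top right_press [([0.517, -0.158, 0.072], 0.81)]
top left_press [([0.522, -0.037, 0.074], 0.81)]
top spice_jar [([0.697, -0.121, -0.002], 0.65)]
top timer [([0.576, 0.071, 0.003], 0.78)]
top flavour_bottle [([0.52, -0.256, -0.003], 0.52)]
```

View pics/h6.png

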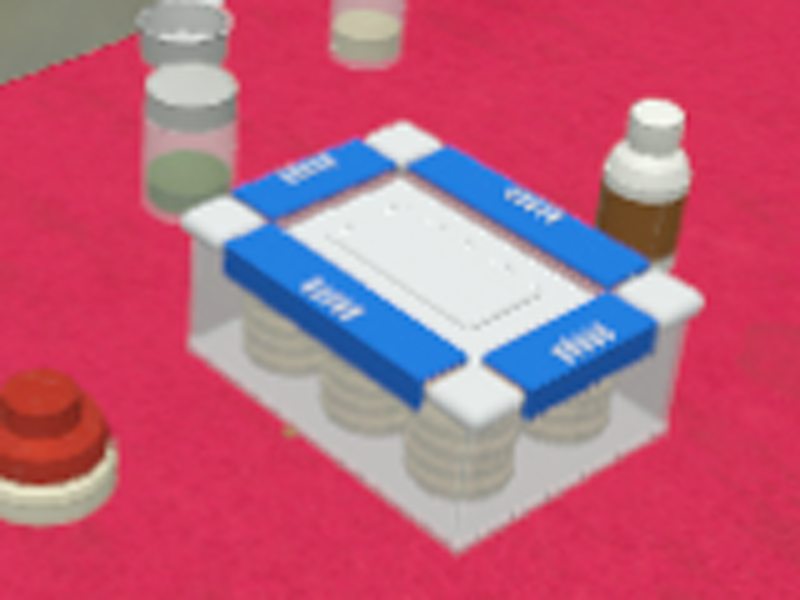

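The picture shows all four blue sections flush with the white corner blocks: far (310,175), right (530,205), left (330,300) and near (580,345). The jar, timer and bottle stand where they were, and the arm is clear.

```bash
python3 -c "
from rig import robot
print(robot.hand_in())"
```

```text
the job is handed in; nothing more can be done
None
```

All four blue rim sections are clicked shut and flush, the box, jar, timer and bottle are where they stood, and the job was handed in at about 12 s with the arm clear.

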